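# Counterweight the hitch tongue, then unlatch it and hold it raised off the ball

## Task

Balance the tongue of the hitch test stand: thread the large ring weight over the post on its tail, fully home, let it go, then the small one down on top of it. Then take the latch handle at the coupler, pull it sideways out against its spring while the tongue is still down, and with it lift the coupler about 6 cm, well clear above the ball. Finish while still gripping the handle and holding the tongue raised and still; leave everything else on the bench where it is.

Things in the scene. Friction and masses are not known exactly. Their poses are not given: they have to be found in the camera images.
- stand: fixed hitch test stand, steel base plate 250x90x10 mm. Origin on the bench under the tongue's hinge; x runs level along the tongue from hinge to ball (roughly to the robot's right), z up; its -y side (roughly toward the robot) is that of the latch handle. The tongue, a 30x30 mm aluminium tube with its axis 95 mm up when down, ends 105 mm behind the hinge (tail). Yoke at the hinge 117 mm high
- ball_center (a point): centre of the fixed steel hitch ball (diameter 36 mm) on the stand, 160 mm along the stand's x from the hinge, 95 mm above the bench. The coupler head (grey round cap, 56 mm across, its top 28 mm above this point when down) covers it
- tongue (a joint): hinge of the tongue (above the stand's origin, 95 mm up, axis level along the stand's y), rad: 0 = down, coupler on the ball; grows as the coupler rises, stop at 0.6. Swings freely and falls back by its weight, with the counterweights on too (2 to 3 N lift it at the handle). While the latch is home it cannot rise
- latch (a joint): slide of the spring latch in the coupler, m: 0 = home, its bolt under the ball; grows as the handle is pulled straight out sideways, along the stand's -y, away from the coupler; stop at 0.016, clear of the ball from 0.012. Spring 3.6 N at 0 rising to 8.4 N at the stop; it snaps back when let go
- handle (a point): grip point on the latch's upright black tab, 12 mm thick (along the stand's y), 28 wide (along the tongue), 64 high: mid thickness and width, 15 mm below its top end; with the tongue down 115 mm above the bench, 160 mm from the hinge along the tongue, 74 mm to the -y side of its axis. Moves with latch and tongue, axes as the tongue. 40 mm free between tab and coupler
- seat (a point): middle of the top face of the shoulder (diameter 32 mm) at the foot of the upright counterweight post on the tongue's tail, 85 mm behind the hinge, 118 mm above the bench when the tongue is down; z along the post. Post diameter 16 mm, rising 60 mm from here, its last 10 mm tapering to 7 mm
- weight_large_c (a point): centre (half-way up, on the axis) of the large counterweight: plain steel ring, outer diameter 56 mm, hole 22 mm, 20 mm thick, about 0.28 kg, lying flat on the bench
- weight_large: the same large ring; origin in the middle of its underside
- weight_small_c (a point): centre (half-way up, on the axis) of the small counterweight: plain steel ring, outer diameter 42 mm, hole 22 mm, 20 mm thick, about 0.14 kg, lying flat on the bench
- weight_small: the same small ring; origin in the middle of its underside
- driver_flat: bystander, to be left where it is: screwdriver with an orange handle lying flat, 26x174x30 mm; origin in the middle of its underside
- terminal_pack: bystander, to be left where it is: block of rail terminals, 45x57x36 mm; origin in the middle of its underside
- twin_sleeve: bystander, to be left where it is: white twin sleeve, 74x92x36 mm; origin in the middle of its underside
- oil_bottle: bystander, to be left where it is: small oil bottle with spout, 53x53x135 mm; origin in the middle of its underside
- probe_case: bystander, to be left where it is: small black case, 56x76x22 mm; origin in the middle of its underside
- calliper: bystander, to be left where it is: digital calliper lying flat, 53x210x10 mm; origin in the middle of its underside
Mind the look-alikes: they are no part of the job. Leave any red or turquoise look-alike of the weight_small alone.

How it is judged (in metres and radians):
On the way, in this order (a step that is already met when the one before it is completed fails the run):
1. the large weight is home on the post's shoulder and released, tongue down (z of weight_large_c in the frame of seat between 0.007 and 0.013 m and x of weight_large_c in the frame of seat between -0.006 and 0.006 m and y of weight_large_c in the frame of seat between -0.006 and 0.006 m and contact force between the fingers and weight_large below 0.3 N and value of joint tongue below 0.03 rad), for 0.2 s.
2. the small weight is home on top of the large one and released, tongue down (all of step 1 and z of weight_small_c in the frame of seat between 0.027 and 0.033 m and x of weight_small_c in the frame of seat between -0.006 and 0.006 m and y of weight_small_c in the frame of seat between -0.006 and 0.006 m and contact force between the fingers and weight_small below 0.3 N), for 0.2 s.
3. the latch is pulled out clear of the ball by the fingers while the tongue is still down (value of joint latch above 0.012 m and value of joint tongue below 0.03 rad and contact force between the fingers and latch above 1 N), for 0.05 s.
At the end, for the whole second after the job is handed in: the robot's fingers grip the latch handle (over 1 N) and hold the tongue still, raised between 0.28 and 0.58 rad (coupler at least 44 mm up), with the large weight on the shoulder of the post and the small one on top of it (each within 3 mm along the post and 6 mm across), not touched by the fingers (z of weight_large_c in the frame of seat between 0.007 and 0.013 m and x of weight_large_c in the frame of seat between -0.006 and 0.006 m and y of weight_large_c in the frame of seat between -0.006 and 0.006 m and contact force between the fingers and weight_large below 0.3 N and z of weight_small_c in the frame of seat between 0.027 and 0.033 m and x of weight_small_c in the frame of seat between -0.006 and 0.006 m and y of weight_small_c in the frame of seat between -0.006 and 0.006 m and contact force between the fingers and weight_small below 0.3 N and value of joint tongue between 0.28 and 0.58 rad and velocity of joint tongue between -0.08 and 0.08 rad/s and contact force between the fingers and latch above 1 N); the arm keeps its last pose, push and grip.
It fails at once if one of the bystanders is shifted by more than 30 mm (distance of any of driver_flat, terminal_pack, twin_sleeve, oil_bottle, probe_case, calliper from where it was at the start of the episode above 0.03 m).
It also fails if it takes over 62 s, if anything falls off the work surface, if the arm or the gripper's body presses on something with over 40 N, if the wrist force passes 120 N, or if a joint passes its speed limit or range.

## Robot

A 6-joint arm with a two-finger parallel gripper is mounted at the origin on a cart in front of the work surface, level with it; the furniture and walls round the work are solid. World frame = base frame: x ahead of the robot, y to its left, z up, the work surface at z = 0. Lengths are in mm, angles in rad, forces in N, time in s.
With the tool pointing down it reaches from about 325 to 875 mm from the base axis. Payload 4.4 kg.
Tool frame: the origin (TCP) lies at the centre of the arm's flange, where the gripper is bolted on; the fingertips stand 173 mm ahead of it and the grasp point (between the pads) lies 155 mm ahead of it (robot.grip_depth is the distance from the TCP to the grasp point, in mm); z points along the fingers, y is the line along which they close (so a half turn about z gives the same grasp; the last joint's range is limited). The gripper opens to 85 mm and grips with 20 to 120 N. Pads are 22 mm wide; open, the fingers measure 114 mm over their backs; the gripper's body (76 mm by 85 mm) begins 54 mm behind the grasp point. The pads swing forward as they close: fully open they stand 13 mm farther back than shut.
Start: joints at [-1.282, 0.207, 1.542, -0, 1.393, -0.15], TCP at [244.8, -520.29, 404.682] pointing down, gripper open.
Joint ranges: [-2.73, 2.73], [-0.86, 2.22], [0.23, 2.46], [-1.11, 4.25], [0.08, 2.63], [-2.82, 2.82]. Speed limits (rad/s): [2.79, 2.79, 3.14, 3.14, 3.14, 3.14].

## Interface

Orientations are given as a 3x3 rotation matrix whose columns are the frame's x, y, z axes.
In Python, from workcell import robot, optics gives the robot as it stands. Calls block until the motion is done:
- robot.goto(position, orientation): joint-space move of the TCP to a pose.
- robot.move_linear(position, velocity=150, attitude=None): straight line of the TCP; attitude=None keeps the orientation; velocity is the mean speed in mm/s.
- robot.set_joints(angles): joint-space move.
- robot.gripper_to(opening, grip_force=None): opening from 0.0 (shut) to 1.0 (fully open); grip_force is the grip in N (None keeps the last); returns when the fingers have stopped.
- robot.dwell(seconds).
- robot.inverse_kinematics(position, orientation): joint angles nearest the present ones, or None.
- optics.camera(name): name is "scene" or "side" or "wrist"; returns a dict with "pixels" (400x640x3 uint8, blue, green, red), "fx", "fy", "cx", "cy" (pixels), "origin" and "rotation" of the camera in the world. Camera axes: x right, y down, z forward; pixel columns grow to the right and rows downward; lengths in mm; the calibration is good to about 2 mm. A picture is of the moment at which its call begins. There is no depth.
A pose or a line that the arm cannot do raises robot.IKError and nothing moves.
- robot.finish_job(): hands the job in; it is judged then, once.
Readings, each from a call of its own:
- robot.get_time(): time.
- robot.get_qpos(): joint angles.
- robot.get_joint_velocities(): joint speeds.
- robot.get_tau(): joint torques, N m.
- robot.get_tool_pos(): TCP position.
- robot.get_orientation(): TCP orientation.
- robot.get_ft_force(): force on the tool from outside, world axes, zero at the start.
- robot.get_ft_torque(): the same for the moment, N m.
- robot.get_width(): opening from 0.0 (shut) to 1.0 (fully open).
- robot.get_gripper_force(): force on a finger pad.
Only numpy, scipy, OpenCV 4.12 (cv2) and the standard library are available. Lean on these libraries where they do the work, as an engineer would, in place of code of your own. Each camera call takes 0.05 s, during which the arm holds its last target. There are 200 camera calls.

## Working session

There is one attempt and no reset: what is moved stays moved. The work goes in short steps, each a Python script; the robot and the scene stay as the last script left them, time stands still between calls to the robot, and variables do not carry over. Pictures are saved under pics/ and viewed, at most 11 in all, crops included, and the job is handed in when it is done.

```bash
mkdir -p pics; ls
python3 - <<'E'
from workcell import robot, optics
import cv2,numpy as np
for n in ["scene","side"]:
    c=optics.camera(n); cv2.imwrite(f"pics/{n}0.png",c["pixels"])
    print(n,c["fx"],c["cx"],c["cy"],np.round(c["origin"],1),np.round(c["rotation"],3).tolist())
print(robot.get_time(),robot.get_orientation())
E
```

```text
pics
scene 395.6485045194463 323.3149934864623 202.98269171174076 [149.4 665.4 748.8] [[-0.855, -0.338, 0.395], [-0.519, 0.554, -0.651], [0.001, -0.761, -0.649]]
side 495.7208309897103 324.5898136201994 202.76882764707273 [ -211.  -1138.5  1032.7] [[0.83, -0.321, 0.456], [-0.558, -0.466, 0.687], [-0.008, -0.824, -0.566]]
0.1 [[ 9.04838511e-01  4.25754564e-01 -5.64904280e-04]
 [ 4.25754813e-01 -9.04836427e-01  1.96969814e-03]
 [ 3.27462004e-04 -2.02276945e-03 -9.99997901e-01]]
```

View pics/scene0.png

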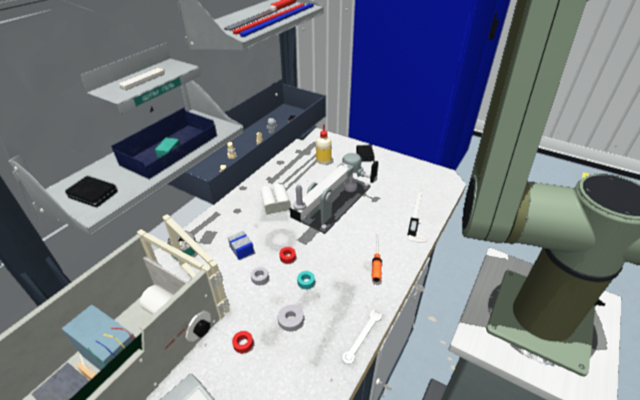

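View pics/side0.png

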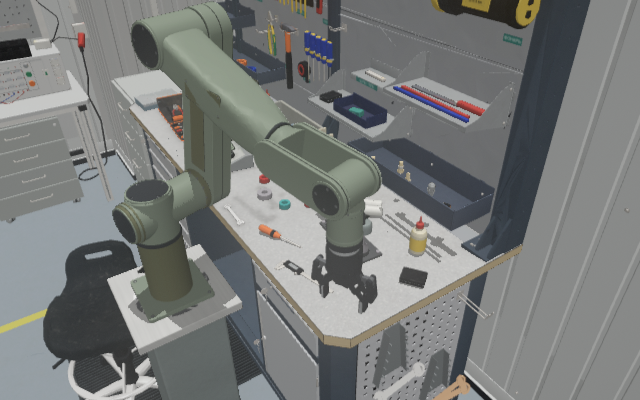

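The scene picture shows the large grey ring at about (291,317) and the small grey one at (260,276), with red and turquoise look-alikes beside them. The stand has its tail post at about (298,190), its coupler cap at (352,160) and its handle at (375,171). In the side picture the arm hides most of the stand.

```bash
cat > h.py <<'E'
from workcell import robot, optics
import cv2, numpy as np
def ray(c,u,v,z):
    d=np.array(c["rotation"])@np.array([(u-c["cx"])/c["fx"],(v-c["cy"])/c["fy"],1]); o=np.array(c["origin"])
    return o+d*(z-o[2])/d[2]
def proj(c,p):
    q=np.array(c["rotation"]).T@(np.array(p,float)-np.array(c["origin"]))
    return np.array([c["fx"]*q[0]/q[2]+c["cx"],c["fy"]*q[1]/q[2]+c["cy"]])
def down(yaw):  # tool z down, closing line (tool y) at angle yaw in world
    y=np.array([np.cos(yaw),np.sin(yaw),0]); z=np.array([0,0,-1.]); return np.column_stack([np.cross(y,z),y,z])
E
python3 - <<'E'
from h import *
c=optics.camera("scene")
for n,u,v,z in [("L",291,317,10),("S",260,276,10),("cap",352,158,123),("posttop",298,188,178),("handletop",375,163,130)]:
    print(n,ray(c,u,v,z).round(1))
im=c["pixels"][120:245,220:400]; cv2.imwrite("pics/crop1.png",cv2.resize(im,None,fx=4.4,fy=4.4,interpolation=cv2.INTER_CUBIC))
E
```

```text
L [461.8 283.5  10. ]
S [588.4 229.7  10. ]
cap [ 562.4 -171.2  123. ]
posttop [574.8  77.4 178. ]
handletop [ 492.6 -173.1  130. ]
```

View pics/crop1.png

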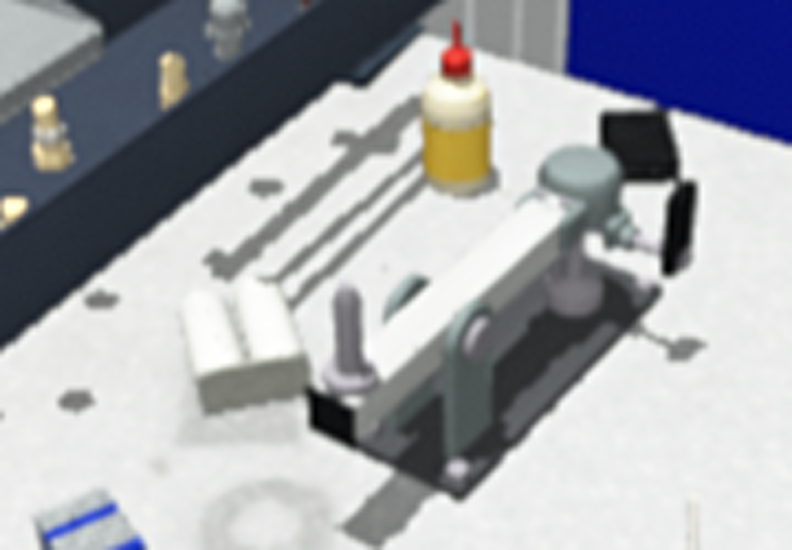

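Run:
```python
from h import *
c=optics.camera("scene")
p=ray(c,298.9,185.2,178); k=ray(c,351.8,157,123); print(p,k,np.linalg.norm((p-k)[:2]))
robot.goto([540,-50,460],down(0.0))
w=optics.camera("wrist"); cv2.imwrite("pics/w1.png",w["pixels"])
print(w["fx"],np.round(w["origin"],1),np.round(w["rotation"],3).tolist(),robot.get_time(),robot.get_tool_pos())
for q in [p,k,ray(c,375.5,161.6,130)]: print(proj(w,q))
```

```text
[578.92316928  67.55053118 178.        ] [ 565.26124255 -175.37665878  123.        ] 243.31105167263615
344.540116336184 [541.3  26.1 428.5] [[1.0, -0.001, -0.002], [-0.001, -0.954, -0.301], [-0.001, 0.301, -0.954]] 2.2583 [539.96128795 -50.98660476 459.80870617]
[377.66595232  22.20741065]
[344.12891286 295.22434391]
[273.99130621 303.18962232]
```

View pics/w1.png

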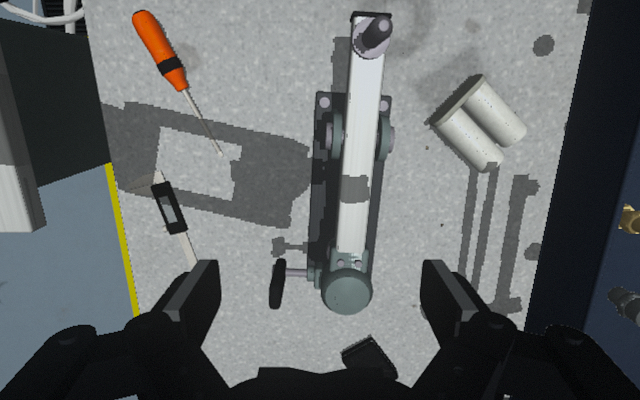

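The wrist picture shows the post tip at (381,26), its shoulder at (370,41), the cap at (347,291) and the handle tab around (277,283). I'll fit the stand pose from these points and the scene points, then look at the large ring from close by.

Run:
```python
from h import *
from scipy.optimize import least_squares
c=optics.camera("scene"); w=optics.camera("wrist")
obs=[(c,(-85,0,178),298.9,185.2),(c,(-85,0,118),299.5,205.2),(c,(160,0,123),351.8,157),
     (w,(-85,0,178),381,26),(w,(-85,0,118),370,41),(w,(160,0,123),347,291)]
def W(s,p): x,y,a=s; return np.array([x+np.cos(a)*p[0]-np.sin(a)*p[1],y+np.sin(a)*p[0]+np.cos(a)*p[1],p[2]])
f=lambda s:np.concatenate([proj(k,W(s,p))-[u,v] for k,p,u,v in obs])
r=least_squares(f,[573,-17,-1.63],x_scale=[1,1,.01]); print(r.x,r.fun.round(1))
print("post",W(r.x,(-85,0,178)),"handle",W(r.x,(160,-74,115)),proj(w,W(r.x,(160,-74,130))))
np.save("stand.npy",r.x)
robot.goto([465,240,330],down(r.x[2]+np.pi/2))
w=optics.camera("wrist"); cv2.imwrite("pics/w2.png",w["pixels"]); print(robot.get_time(),robot.get_qpos())
print(proj(w,[461.8,283.5,10]),proj(w,[588,230,10]))
```

```text
[576.74901736 -18.93754932  -1.62725618] [-0.5 -0.7 -0.2 -1.3 -0.2 -0.8  0.5 -1.2 -0.8 -3.3 -0.5  7. ]
post [581.54555572  65.92700877 178.        ] handle [ 493.8381534  -174.50678997  115.        ] [273.31546472 298.50228196]
3.65 [ 3.09072834e-01  1.72392505e-01  1.74323527e+00 -4.83394436e-04
  1.22394464e+00  3.67148474e-01]
[310.26741876 130.66878142] [458.8648197  184.32760476]
```

View pics/w2.png

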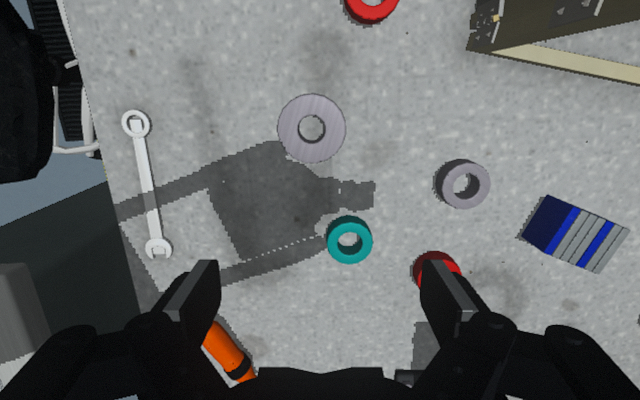

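The large ring's hole is at (312,128) and the small ring's top face is centred at (467,186). I'll grasp the large ring, lift it and check how it sits in the grip.

Run:
```python
from h import *
w=optics.camera("wrist")
L=ray(w,312,128,20); S=ray(w,467,186,20); print(L,S); np.save("rings.npy",[L,S])
s=np.load("stand.npy"); R=down(s[2]+np.pi/2)
robot.goto([L[0],L[1],235],R)
robot.move_linear([L[0],L[1],171])
robot.gripper_to(0.0,40); print(robot.get_width(),robot.get_gripper_force(),robot.get_tool_pos())
robot.move_linear([L[0],L[1],370],velocity=250)
w=optics.camera("wrist"); cv2.imwrite("pics/w3.png",w["pixels"]); print(robot.get_time())
for z in (155+44,151+48): print(proj(w,[L[0],L[1],370-171+20]),proj(w,[L[0],L[1],370-171]))
```

```text
[463.94299782 286.47524179  20.        ] [591.23977766 230.81733302  20.        ]
0.6508999794496722 40.9280951321125 [464.29186117 286.82875192 172.92480372]
6.1667
[320.31766001 292.56952241] [320.47694232 267.29626971]
[320.31766001 292.56952241] [320.47694232 267.29626971]
```

View pics/w3.png

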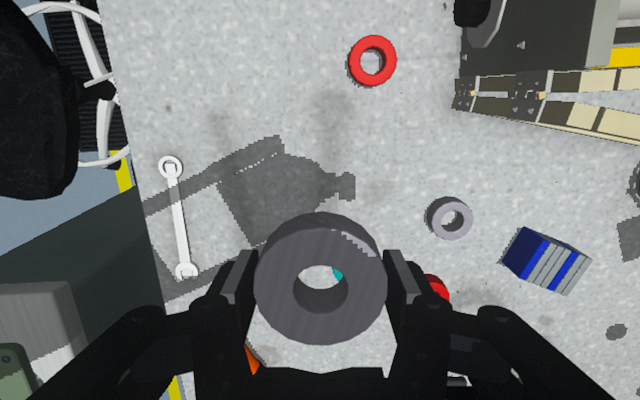

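The ring is held centrally: its hole is at (320,289) against a predicted (320,292). I'll hover over the post and check the tip through the hole.

Run:
```python
from h import *
s=np.load("stand.npy"); R=down(s[2]+np.pi/2)
P=np.array([s[0]-85*np.cos(s[2]),s[1]-85*np.sin(s[2])]); print(P)
robot.goto([P[0],P[1]-1,367],R); robot.dwell(.2)
w=optics.camera("wrist"); c=optics.camera("scene"); t=robot.get_tool_pos(); print(robot.get_time(),t)
a=w["pixels"][180:380,200:440]; b=c["pixels"][130:230,240:360]
cv2.imwrite("pics/h1.png",np.vstack([cv2.resize(a,(600,360),interpolation=cv2.INTER_CUBIC)[:,:],cv2.resize(b,(600,240),interpolation=cv2.INTER_CUBIC)]))
print("tip",proj(w,[P[0],P[1],178]),"ringtop",proj(w,[t[0],t[1],t[2]-152]),"axis at tip z",proj(w,[t[0],t[1],178]))
```

```text
[581.54555572  65.92700877]
7.45 [581.22023066  66.19493825 367.10629345]
tip [318.88810345 250.1217359 ] ringtop [317.63078779 290.86176254] axis at tip z [318.21478835 249.67126782]
```

View pics/h1.png

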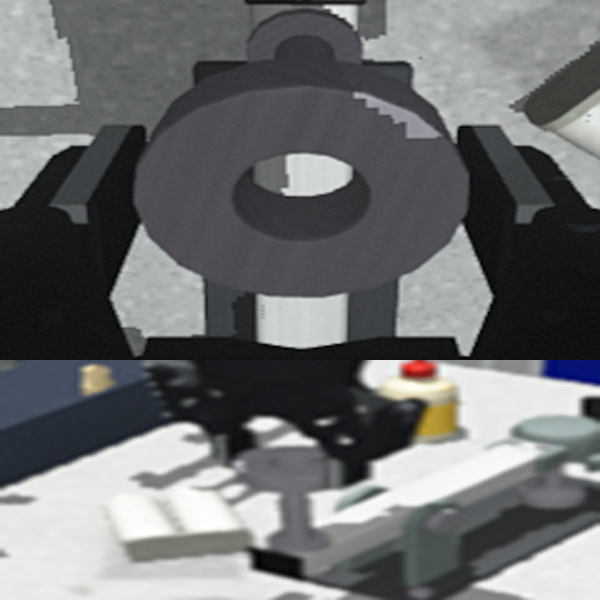

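```bash
cat >> h.py <<'E'
def lower(x,y,z0,z1,lim=8,step=4,v=40):
    f0=robot.get_ft_force()[2]; z=z0
    while z>z1:
        z=max(z-step,z1); robot.move_linear([x,y,z],velocity=v)
        f=robot.get_ft_force()-0; df=f[2]-f0
        if abs(df)>lim: break
    return z,df,f,robot.get_tool_pos()
E
python3 - <<'E'
from h import *
s=np.load("stand.npy"); P=np.array([s[0]-85*np.cos(s[2]),s[1]-85*np.sin(s[2])])
w=optics.camera("wrist"); print("shoulder back edge",proj(w,[P[0],P[1]+16,118]))
x,y=P[0],P[1]-2
robot.move_linear([x,y,349]); print(robot.get_ft_force(),robot.get_tool_pos())
print(lower(x,y,349,288)); print(robot.get_time())
E
```

```text
shoulder back edge [317.55597285 186.52260205]
[-0.52862836 -0.46851073 -3.04150634] [580.77272008  64.18860816 347.65707745]
(289, np.float64(11.681339656567362), array([-3.28891093,  5.91873044,  8.63983331]), array([581.78006284,  64.20205199, 290.8130919 ]))
11.5167
```

Seated at TCP z 290.8, which matches the ring bottom at 118. Next I release it and fetch the small ring, with a reduced opening to stay clear of the terminal pack.

Run:
```python
from h import *
s=np.load("stand.npy"); R=down(s[2]+np.pi/2); L,S=np.load("rings.npy")
robot.gripper_to(1.0,40)
t=robot.get_tool_pos(); robot.move_linear([t[0],t[1],380],velocity=250)
robot.gripper_to(0.72)
robot.goto([S[0],S[1],260],R); robot.dwell(.1)
robot.move_linear([S[0],S[1],171],velocity=100)
robot.gripper_to(0.0,40); g=robot.get_tool_pos(); print(robot.get_width(),robot.get_gripper_force(),g)
robot.move_linear([S[0],S[1],380],velocity=250); robot.dwell(.1)
w=optics.camera("wrist"); c=optics.camera("scene"); t=robot.get_tool_pos(); print(robot.get_time(),t)
a=w["pixels"][180:380,200:440]; b=c["pixels"][130:230,240:360]
cv2.imwrite("pics/h2.png",np.vstack([cv2.resize(a,(600,360),interpolation=cv2.INTER_CUBIC),cv2.resize(b,(600,240),interpolation=cv2.INTER_CUBIC)]))
print("ringtop",(proj(w,[t[0],t[1],t[2]-152])-[200,180])*[2.5,1.8])
```

```text
0.48177323878603945 40.71946794167161 [591.80172567 230.99831922 172.44468172]
16.2917 [590.74124742 230.68060444 377.47406996]
ringtop [299.62596303 197.85113204]
```

View pics/h2.png

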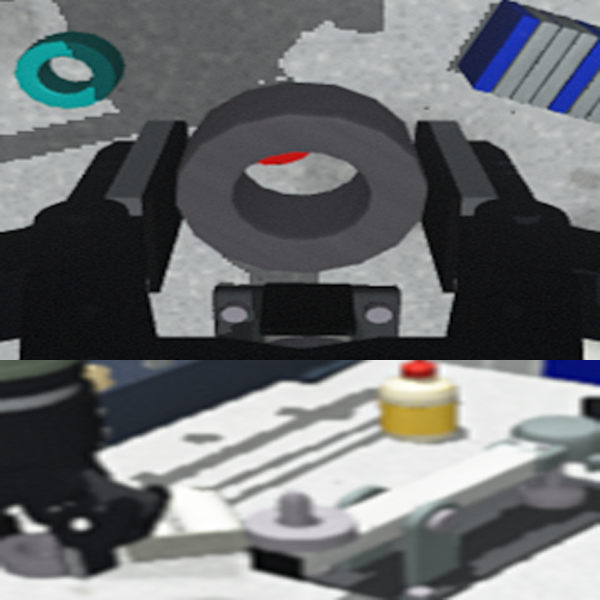

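The large ring is seated on the post and the small ring is held centrally. Next I place the small one.

Run:
```python
from h import *
s=np.load("stand.npy"); R=down(s[2]+np.pi/2); P=np.array([s[0]-85*np.cos(s[2]),s[1]-85*np.sin(s[2])])
x,y=P[0]-.5,P[1]-1.2
robot.goto([x,y,375],R); robot.dwell(.1); robot.move_linear([x,y,351],velocity=100); robot.dwell(.1); print(robot.get_tool_pos())
print(lower(x,y,351,307,step=5,v=50)); print(robot.get_time())
```

```text
[581.29840489  65.14798035 351.42484033]
(307, np.float64(10.766580443101835), array([-4.12983842,  0.46492927,  8.97324359]), array([581.30651422,  64.97627691, 309.53972446]))
19.8417
```

Run:
```python
from h import *
s=np.load("stand.npy"); R=down(s[2]+np.pi/2)
robot.gripper_to(1.0,40)
t=robot.get_tool_pos(); robot.move_linear([t[0],t[1],385],velocity=250)
H=np.array([s[0]+160*np.cos(s[2])+74*np.sin(s[2]),s[1]+160*np.sin(s[2])-74*np.cos(s[2])])
robot.goto([H[0],H[1],345],R); robot.gripper_to(0.48); robot.dwell(.1)
w=optics.camera("wrist"); c=optics.camera("scene"); t=robot.get_tool_pos(); print(robot.get_time(),t,H)
a=w["pixels"][180:380,200:440]; b=c["pixels"][130:230,270:390]
cv2.imwrite("pics/h3.png",np.vstack([cv2.resize(a,(600,360),interpolation=cv2.INTER_CUBIC),cv2.resize(b,(600,240),interpolation=cv2.INTER_CUBIC)]))
print("tabtop",(proj(w,[H[0],H[1],130])-[200,180])*[2.5,1.8],"axis",(proj(w,[t[0],t[1],130])-[200,180])*[2.5,1.8])
```

```text
22.525 [ 493.84074423 -174.51862224  345.021055  ] [ 493.8381534  -174.50678997]
tabtop [295.08145229  88.1737008 ] axis [295.09564667  88.20746646]
```

View pics/h3.png

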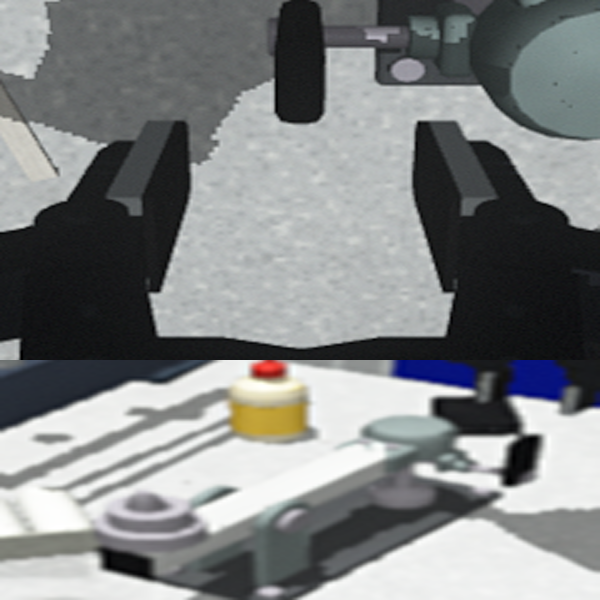

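Both rings are seated, the tab lies where predicted (within about 2 mm), and the fingers straddle it. Next I grip the handle and pull the latch.

Run:
```python
from h import *
s=np.load("stand.npy"); a=s[2]; my=np.array([np.sin(a),-np.cos(a),0]); print(my)
H=np.array([s[0]+160*np.cos(a),s[1]+160*np.sin(a),0])+74*my; H[1]+=1.5
robot.gripper_to(0.36)
robot.move_linear([H[0],H[1],276],velocity=80); print(robot.get_ft_force())
robot.gripper_to(0.0,70); robot.dwell(.2); t=robot.get_tool_pos(); f0=robot.get_ft_force(); print(robot.get_width(),robot.get_gripper_force(),t,f0)
T=np.array([t[0],t[1],276])+my*14.5
T=np.append((t+my*14.5)[:2],276)
robot.move_linear(T,velocity=30); robot.dwell(.3)
u=robot.get_tool_pos(); print((u-t)@my,u,robot.get_ft_force()-f0,robot.get_width(),robot.get_time())
```

```text
[-0.99840657  0.05642986  0.        ]
[ 0.6170891  -0.35681543  0.26469388]
0.12637556327692062 69.29250597953796 [ 493.64812007 -173.20742118  276.88671203] [-4.8391118   0.87198188  5.62855211]
13.079369273275166 [ 480.58903615 -172.47918731  276.89293599] [11.20604785  0.69071027 -6.46635997] 0.12687680394237236 25.25
```

Run:
```python
from h import *
s=np.load("stand.npy"); a=s[2]; my=np.array([np.sin(a),-np.cos(a),0])
t=np.array([493.648,-173.207,276]); 
for d in (16,17):
    robot.move_linear(t+my*d,velocity=30); robot.dwell(.2)
    print((robot.get_tool_pos()-t)@my,robot.get_ft_force())
print(robot.get_time())
c=optics.camera("wrist"); cv2.imwrite("pics/h4.png",cv2.resize(c["pixels"][150:350,200:500],None,fx=2.5,fy=2.5,interpolation=cv2.INTER_CUBIC))
```

```text
14.49246488401064 [ 7.92479436  0.70868686 -0.76799262]
15.46282219926637 [ 8.51045239  1.16431858 -1.49685168]
26.15
```

View pics/h4.png

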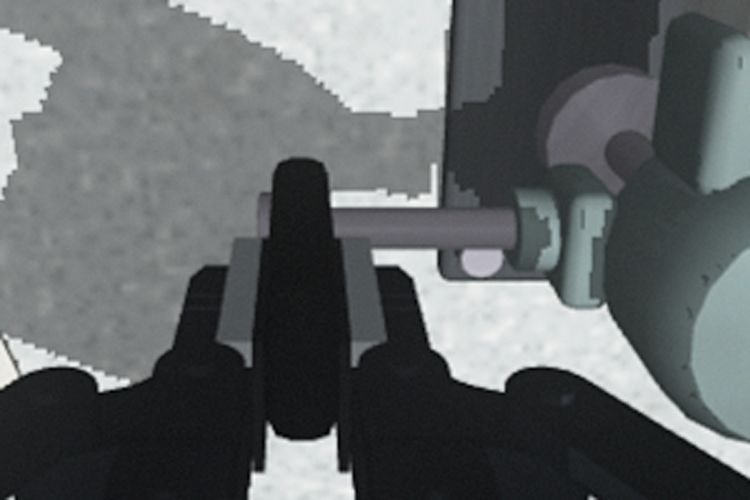

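The fingers hold the tab with the rod drawn out, and the force of about 8.2 N puts the latch near 15 mm. I'll lift along the hinge arc, tilting the tool with the tongue.

Run:
```python
from h import *
from scipy.spatial.transform import Rotation as Ro
s=np.load("stand.npy"); a=s[2]; my=np.array([np.sin(a),-np.cos(a),0])
C=np.array([s[0],s[1],95]); r=np.array([493.648,-173.207,276.9])+my*17-C; R0=down(a+np.pi/2)
for th in np.arange(1,9)*.05:
    M=Ro.from_rotvec(my*th).as_matrix()
    robot.move_linear(C+M@r,velocity=60,attitude=M@R0)
    f=robot.get_ft_force(); print(round(th,2),f.round(1),round(robot.get_width(),3))
    if np.linalg.norm(f)>40: break
robot.dwell(.5)
M=np.array(robot.get_orientation())@R0.T; print(Ro.from_matrix(M).as_rotvec()@my,robot.get_tool_pos()-C-Ro.from_rotvec(my*.4).as_matrix()@r,robot.get_ft_force(),robot.get_gripper_force(),robot.get_time())
c=optics.camera("scene"); b=c["pixels"][110:230,260:400]
cv2.imwrite("pics/h5.png",cv2.resize(b,(700,600),interpolation=cv2.INTER_CUBIC))
```

```text
0.05 [ 7.3 -0.2 -3.6] 0.124
0.1 [ 8.4 -1.1 -3.3] 0.123
0.15 [ 7.9 -0.9 -4. ] 0.127
0.2 [ 7.4 -0.3 -3.8] 0.13
0.25 [ 8.9 -2.6 -3.4] 0.125
0.3 [ 7.3 -0.5 -3.6] 0.124
0.35 [ 7.2 -1.1 -3.3] 0.127
0.4 [ 9.  -1.3 -2.9] 0.125
0.39980419109817267 [ 1.31455724 -0.02907107  0.41909344] [ 8.12223763  0.17841095 -3.43264488] 68.3747148513794 29.5083
```

View pics/h5.png

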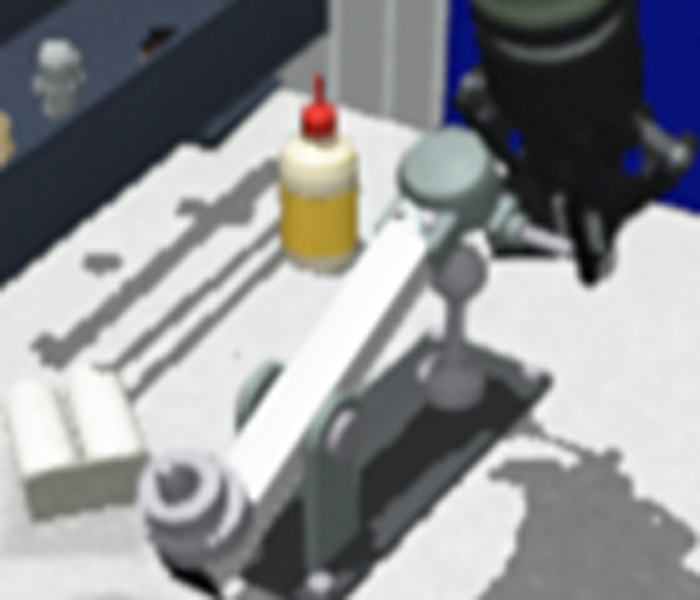

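The coupler is well clear above the ball, both rings are on the post, and the handle is held steady at 0.40 rad. I'm handing in.

```bash
python3 -c "
from workcell import robot
print(robot.finish_job())"
```

```text
the job is handed in; nothing more can be done
None
```

I handed the job in at about 30 s, with both rings seated on the post, the latch pulled out about 15 mm before lifting, and the tongue held still at about 0.40 rad (coupler about 6 cm up) by the gripped handle; `finish_job()` returned no verdict.

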